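# Pack glazed ceramics in a narrow crate and close the row

### The job

Pack the coral-and-olive vase and the yellow square caddy upright in the long plywood crate, in one row between the orange jar and the wooden spacer block that are already in it. Set them down gently, without dropping or tipping anything, then slide the spacer along until the whole row is butted tight from the jar's end of the crate to the spacer, with no gaps. Let go, and leave the navy vase, the turquoise bowl and the brush mug alone.

Things in the scene. Friction and masses are not known exactly. Their poses are not given: they have to be found in the camera images.
- crate: Long narrow open plywood crate that stays put on the bench. Outside 80 (x) x 250 (y) x 48 mm high; inside 64 (x) x 234 (y) mm, floor 8 mm above the bench, walls 8 mm thick. Origin: centre of the underside. Its y axis runs along its length; the jar stands at the -y end, the spacer at the +y end. It lies at about -23 to 23 degrees of yaw.
- vase: Loose ceramic vase, coral red below and olive green above with a white and black band between; straight round sides, 58 mm diameter up to 61 mm height, 54 mm above that, 118 mm tall, about 0.22 kg. To be packed. Origin: centre of the underside, z up.
- caddy: Loose square ceramic caddy, yellow with a lilac band and a lilac square on top; 54 x 54 mm in plan, 104 mm tall, about 0.22 kg. To be packed; its sides must lie along the crate's for it to go in. Origin: centre of the underside; x and y square to its sides, z up.
- jar: Loose round orange ceramic jar with a navy band, already standing in the crate at its -y end (0 to 6 mm short of the end wall); 56 mm diameter up to 57 mm height, 52 mm above, 110 mm tall, about 0.2 kg. Origin: centre of the underside.
- spacer: Loose brown wooden block standing in the crate, up to 10 mm from its +y end wall; 56 mm (x, across the crate) x 26 mm (y, along it) x 100 mm tall, about 0.1 kg. It slides on the floor; pushing the whole row takes about 5 to 12 N. With the row tight its centre is 64 mm from the crate's centre, towards +y. Origin: centre of the underside, axes like the crate's.
- navy_vase: Bystander: plain navy vase with a white band, 54 mm diameter, 126 mm tall, standing loose near the pieces to pack. Leave it alone. Origin: centre of the underside.
- bowl: Bystander: turquoise bowl, 124 mm across the rim, 55 mm high, loose. Leave it alone. Origin: centre of the underside.
- brush_mug: Bystander: blue mug 72 mm in diameter, 90 mm tall, with brushes up to 188 mm high, loose. Leave it alone. Origin: centre of the underside.
Things that resemble listed ones, but are neither listed nor needed, are in the scene too. Of the things shaped like the spacer, the brown one is meant. There is more than one size of the jar; the job needs the largest.

How it is judged:
By the outcome, as a careful person would: the job done as asked, in the order asked, and still so for the second after the job is handed in, with the robot touching nothing.
It also fails if it takes over 67 s, if anything falls off the work surface, if the arm or the gripper's body presses on something with over 40 N, if the wrist force passes 120 N, or if a joint passes its speed limit or range.

### The arm

A 6-joint arm with a two-finger parallel gripper is mounted at the origin on the work surface. World frame = base frame: x ahead of the robot, y to its left, z up, the work surface at z = 0. Lengths are in m, angles in rad, forces in N, time in s.
With the tool pointing down it reaches from about 0.375 to 0.9 m from the base axis. Payload 3.1 kg.
Tool frame: the origin (TCP) lies at the centre of the arm's flange, where the gripper is bolted on; the fingertips stand 182 mm ahead of it and the grasp point (between the pads) lies 164 mm ahead of it; x points along the fingers, z is the direction in which the jaws open and shut, and the axes are right-handed (so a half turn about x gives the same grasp; the last joint's range is limited). The gripper opens to 87 mm and grips with 3 to 60 N. Pads are 19 mm wide; open, the fingers measure 117 mm over their backs; the gripper's body (75 mm by 190 mm) begins 51 mm behind the grasp point.
Start: joints at [-1.454, 0.527, 1.433, -0, 1.181, -0.178], TCP at [0.182, -0.598, 0.405] pointing down, gripper open.
Joint ranges: [-3.08, 3.08], [-0.75, 2.2], [0.22, 2.44], [-1.43, 4.57], [0, 2.65], [-2.85, 2.85]. Speed limits (rad/s): [2.79, 2.79, 3.14, 3.14, 3.14, 3.14].

### API

Orientations are given as [roll, pitch, yaw] about the fixed x, y, z axes, in that order (R = Rz(yaw) Ry(pitch) Rx(roll)).
In Python, from rig import readout, imaging, hand_in, look_for gives the robot as it stands. The module is installed in compiled form; this text tells all that it offers.
- The arm moves only by the tool play_rows, never from a script. Its argument "deltas" is a list of rows, each an object with "fingers": the opening in per cent of the stroke, from 0 (shut) to 100 (fully open); "xyz": the shift along the world's x, y, z in cm, a list of three; "angular": the turn, a rotation vector about the world's x, y, z in rad, a list of three. A call has 1 to 8 rows; each row is the pose to reach, as a shift and turn from the pose commanded when the call began; what a row does not reach only later rows make up. A row lasts 1/8 s, in which the tool goes at most 62.5 mm and 10.7 degrees, less where a joint would pass 70% of its speed; a pose out of reach is approached as far as the arm can. A call with a gripper value outside its range is refused whole. The fingers move at their own pace and stop on an object; the grip force is fixed at half the most. Time passes only in rows, so rows that repeat a pose let the fingers close. It gives the time, the measured TCP pose, the force and the opening at its end, in the units of the state.
- readout.get_state(): the state, without advancing time (a new reading comes with each control period).
- imaging.snapshot(name): name is "scene" or "top"; returns (picture, depth): 420x560x3 uint8, red, green, blue; 420x560 float32, m along the optical axis (not along the pixel's ray), 0 where there is no reading.
- imaging.camera_model(name): a dict with "K" (3x3 intrinsics, pixels), "rvec" (rotation vector, rad) and "tvec" (3), from world to camera coordinates, as OpenCV has them. Camera axes: x right, y down, z forward; pixel columns grow to the right and rows downward; lengths in m; the calibration is good to about 2 mm. A picture is of the moment at which its call begins. camera_model takes no time and is no camera call.
- hand_in(): hands the job in, once; it reports no verdict.
Trained networks look in the newest picture that a camera, given by its name, has taken for a name from the list of things; names that differ only in an ending like _2 or _b are one class to them, and where a whole thing is asked for, a point or a joint stands for the part that bears it (a point fixed in the world has none). Each returns a list of dicts, best first, with "score" (0 to 1); they miss things now and then, are a little off and sometimes report something else, mostly with a low value. They report only what shows in the picture. A call takes as long as a camera call. They do not tell look-alikes from the thing itself.
- look_for(camera, name): "xy" ([column, row] in pixels, amid what is visible of it).
The state is a dict: "t": time; "q": joint angles; "joint_vel": joint speeds; "tau": joint torques, N m; "tcp_pos": TCP position; "orientation": TCP orientation; "force": force on the tool from outside, world axes, zero at the start; "ft_torque": the same for the moment, N m; "width": opening from 0.0 (shut) to 1.0 (fully open).
Only numpy, scipy, OpenCV 4.12 (cv2) and the standard library are available. Lean on these libraries where they do the work, as an engineer would, in place of code of your own. Each camera call takes 0.05 s, during which the arm holds its last target. There are 200 camera calls.

## Working session

There is one attempt and no reset: what is moved stays moved. The work goes in short steps, Python scripts to look and compute and a tool call to move; the robot and the scene stay as the last step left them, time stands still between calls to the robot, and variables do not carry over. Pictures are saved under pics/ and viewed, about 8 in all and at most 12, crops included, and the job is handed in when it is done.

Besides the shell and the picture viewer there is one more tool, called after "Emit:" in YAML: its name, and indented under it one key for each argument. play_rows: Moves the arm, as the interface text tells. Its arguments: {"type":"object","properties":{"deltas":{"type":"array","items":{"type":"object","properties":{"fingers":{"type":"number"},"xyz":{"type":"array","items":{"type":"number"}},"angular":{"type":"array","items":{"type":"number"}}}}}},"required":["deltas"]}

```bash
mkdir -p pics
cat > h.py <<'E'
import numpy as np, cv2
from rig import readout, imaging, look_for
def cloud(name):
    p,d=imaging.snapshot(name); c=imaging.camera_model(name)
    K=np.array(c["K"]);R=cv2.Rodrigues(np.array(c["rvec"],float))[0];t=np.array(c["tvec"]).ravel()
    v,u=np.mgrid[:420,:560]
    X=np.stack([(u-K[0,2])/K[0,0]*d,(v-K[1,2])/K[1,1]*d,d],-1)
    W=(X-t)@R; W[d==0]=np.nan
    return p,W
def save(p,n): cv2.imwrite(f"pics/{n}.png",cv2.cvtColor(p,cv2.COLOR_RGB2BGR))
E
python3 - <<'E'
from h import *
s=readout.get_state();print(s)
ims=[]
for n in("top","scene"):
    p,W=cloud(n);np.savez(n,p=p,W=W);save(p,n+"0")
    print(n,imaging.camera_model(n))
    for o in "crate vase caddy jar spacer navy_vase bowl brush_mug".split():
        for r in look_for(n,o)[:4]:
            u,v=map(int,np.round(r["xy"]));print(o,round(r["score"],2),u,v,np.round(W[v,u],3))
E
```

```text
{'t': 0.0, 'q': array([-1.45450683e+00,  5.28467965e-01,  1.43389922e+00, -3.80875794e-05,
        1.18139095e+00, -1.78501268e-01]), 'joint_vel': array([-2.80679467e-04, -1.19042745e-03,  8.87664978e-04, -6.42965031e-04,
       -2.62411786e-05, -1.53432971e-03]), 'tau': array([-9.05325596e-04, -4.40039384e+01, -1.76589400e+01,  6.32767123e-02,
        5.80600917e-02, -1.43519219e-04]), 'tcp_pos': array([ 0.18157004, -0.59768601,  0.40377108]), 'orientation': array([2.97934722, 1.56863056, 1.70335616]), 'force': array([-0.16197821,  0.79543843, -0.280134  ]), 'ft_torque': array([ 0.01616579, -0.0342671 ,  0.01903286]), 'width': 1.0039533298834298}
top {'K': array([[488.55143671,   0.        , 279.49677501],
       [  0.        , 488.55143671, 213.58978225],
       [  0.        ,   0.        ,   1.        ]]), 'rvec': array([ 2.15842431, -2.12869455,  0.17810892]), 'tvec': array([0.03703557, 0.55035133, 1.13841408])}
crate 0.59 209 225 [0.524 0.219 0.007]
vase 0.91 427 256 [ 0.449 -0.295  0.09 ]
caddy 0.56 350 166 [ 0.655 -0.118  0.104]
caddy 0.36 210 224 [0.527 0.216 0.008]
jar 0.74 
[... 412 characters left out ...]
0.        ,   1.        ]]), 'rvec': array([ 2.1501626 ,  1.10379314, -0.43297633]), 'tvec': array([-0.36281995, -0.27665971,  1.41591056])}
crate 0.81 324 181 [0.517 0.224 0.008]
vase 0.89 135 233 [ 0.477 -0.298  0.098]
vase 0.33 355 156 [0.55  0.298 0.085]
caddy 0.7 249 262 [ 0.688 -0.134  0.095]
jar 0.83 299 176 [0.538 0.115 0.098]
jar 0.77 270 173 [0.434 0.097 0.043]
jar 0.61 271 205 [0.547 0.021 0.056]
spacer 0.83 319 139 [0.427 0.273 0.077]
spacer 0.73 356 157 [0.556 0.296 0.087]
spacer 0.55 355 126 [0.459 0.38  0.097]
spacer 0.29 324 184 [0.558 0.185 0.048]
navy_vase 0.93 196 219 [ 0.514 -0.166  0.094]
bowl 0.77 152 331 [ 0.665 -0.361  0.009]
brush_mug 0.96 410 147 [0.613 0.445 0.09 ]
```

View pics/top0.png

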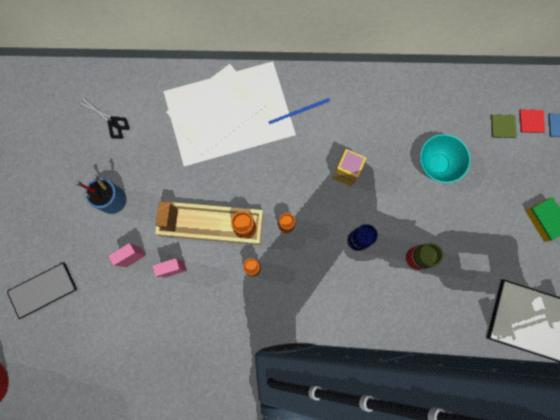

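View pics/scene0.png

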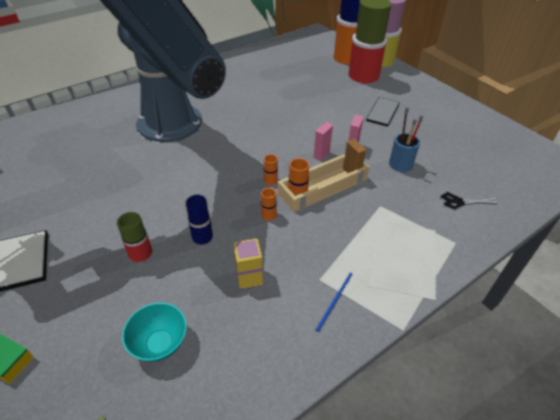

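The top view shows the crate around (210,223), with the jar at (243,224) and the brown spacer at (167,216). The vase is at (425,256), the navy vase at (363,237) and the caddy at (350,165). Small jars stand at (287,222) and (251,267). Next I fit positions from the clouds.

```bash
cat > fit.py <<'E'
from h import *
from scipy.optimize import least_squares
def merge(load=False):
    P=[];C=[]
    for n in("top","scene"):
        if load: z=np.load(n+".npz");p,W=z["p"],z["W"]
        else: p,W=cloud(n)
        m=np.isfinite(W[...,0]);P.append(W[m]);C.append(p[m])
    return P,C
def circ(P,c,r,z0,z1,rad,show=""):
    out=[]
    for i,W in enumerate(P):
        m=(np.hypot(W[:,0]-c[0],W[:,1]-c[1])<r)&(W[:,2]>z0)&(W[:,2]<z1);Q=W[m]
        if len(Q)<10: continue
        f=least_squares(lambda x:np.hypot(Q[:,0]-x[0],Q[:,1]-x[1])-rad,c,loss="soft_l1",f_scale=.002)
        out.append(f.x);print(show,"cam",i,len(Q),np.round(f.x,4),"res",round(float(np.median(abs(f.fun))),4))
    return out
def topface(P,c,r,z0,z1,show=""):
    for i,W in enumerate(P):
        m=(np.hypot(W[:,0]-c[0],W[:,1]-c[1])<r)&(W[:,2]>z0)&(W[:,2]<z1);Q=W[m]
        if len(Q)<10: continue
        (cx,cy),(w,h),a=cv2.minAreaRect((Q[:,:2]*1000).astype(np.float32))
        print(show,"cam",i,len(Q),"rect",round(cx,1),round(cy,1),round(w,1),round(h,1),round(a,1),"mean",np.round(Q.mean(0),4))
E
python3 - <<'E'
from fit import *
P,C=merge(True)
circ(P,[.47,-.30],.05,.01,.055,.029,"vase low");topface(P,[.455,-.30],.045,.112,.124,"vase top")
circ(P,[.50,-.155],.045,.01,.115,.027,"navy");topface(P,[.50,-.15],.045,.12,.132,"navy top")
topface(P,[.665,-.122],.055,.098,.11,"caddy top")
for c in([.512,.13],):circ(P,c,.045,.062,.1,.026,"jar hi");topface(P,c,.045,.104,.116,"jar top")
topface(P,[.53,.3],.045,.104,.115,"spacer top")
topface(P,[.515,.21],.16,.040,.052,"crate rim");
for W,n in zip(P,"ts"):
    m=(abs(W[:,1]-.21)<.16)&(abs(W[:,0]-.515)<.08)&(W[:,2]>.04)&(W[:,2]<.052);Q=W[m]
    from numpy import percentile as pc
    for y in np.arange(.08,.35,.02):
        q=Q[abs(Q[:,1]-y)<.006]
        if len(q):print(n,round(y,2),len(q),np.round(pc(q[:,0],[2,98]),4))
circ(P,[.42,.11],.04,.005,.06,.02,"sj1");circ(P,[.52,.03],.04,.005,.06,.02,"sj2")
E
```

```text
vase low cam 0 117 [ 0.4514 -0.2968] res 0.0003
vase low cam 1 325 [ 0.4502 -0.298 ] res 0.0007
vase top cam 0 172 rect 450.4 -295.0 51.9 50.8 0.5 mean [ 0.4507 -0.2954  0.1171]
vase top cam 1 192 rect 453.0 -297.7 51.4 53.0 63.7 mean [ 0.4531 -0.2982  0.1166]
navy cam 0 471 [ 0.4933 -0.1502] res 0.0059
navy cam 1 818 [ 0.4917 -0.1514] res 0.0013
navy top cam 0 107 rect 492.5 -149.8 47.3 47.4 87.0 mean [ 0.4919 -0.1499  0.1246]
navy top cam 1 132 rect 494.3 -152.7 49.4 48.3 9.1 mean [ 0.4939 -0.1524  0.1241]
caddy top cam 0 517 rect 662.6 -120.9 53.8 54.6 66.9 mean [ 0.6624 -0.1207  0.1043]
caddy top cam 1 528 rect 664.2 -123.3 53.9 55.9 67.3 mean [ 0.6659 -0.1244  0.1041]
jar hi cam 0 328 [0.5031 0.1303] res 0.0077
jar hi cam 1 302 [0.5185 0.1277] res 0.0015
jar top cam 0 76 rect 517.3 130.4 51.3 49.2 78.8 mean [0.5171 0.1288 0.112 ]
jar top cam 1 140 rect 518.8 126.1 47.9 49.4 75.3 mean [0.5195 0.1262 0.1103]
spacer top cam 0 273 rect 536.0 312.2 27.0 56.1 84.5 mean [0.536  0.3118 0.108 ]
spacer top cam 1 140 rect 535.7 309.8 28.6 57.5 81.5 mean [0.5372 0.309  0.1075]
crate rim cam
[... 307 characters left out ...]
0.22 38 [0.4873 0.5676]
t 0.24 37 [0.4894 0.568 ]
t 0.26 33 [0.4915 0.5697]
t 0.28 36 [0.492  0.5715]
t 0.3 63 [0.4935 0.5735]
t 0.32 19 [0.4938 0.5031]
t 0.34 23 [0.4967 0.5148]
s 0.08 7 [0.5324 0.555 ]
s 0.1 80 [0.4357 0.5579]
s 0.12 42 [0.4353 0.561 ]
s 0.14 23 [0.5424 0.562 ]
s 0.16 18 [0.5537 0.5644]
s 0.18 18 [0.5557 0.5652]
s 0.2 32 [0.4852 0.5665]
s 0.22 34 [0.4881 0.5675]
s 0.24 28 [0.4901 0.5693]
s 0.26 37 [0.4899 0.5717]
s 0.28 28 [0.4363 0.5733]
s 0.3 75 [0.4946 0.5741]
s 0.32 17 [0.5632 0.5751]
s 0.34 2 [0.5596 0.5672]
sj1 cam 0 134 [0.4321 0.1042] res 0.007
sj1 cam 1 236 [0.42   0.1075] res 0.0008
sj2 cam 0 143 [0.5266 0.0297] res 0.0047
sj2 cam 1 259 [0.5277 0.0263] res 0.0009
```

```bash
cat > crate.py <<'E'
from fit import *
def crate(P):
    res=[]
    for i,W in enumerate(P):
        m=(W[:,2]>.042)&(W[:,2]<.0515)&(abs(W[:,0]-.525)<.07)&(abs(W[:,1]-.21)<.15);Q=W[m][:,:2]
        def loc(x):
            c,s=np.cos(x[2]),np.sin(x[2]);d=Q-x[:2];return np.stack([c*d[:,0]+s*d[:,1],-s*d[:,0]+c*d[:,1]],1)
        def f(x):  # distance to rim ring centreline (72x242)
            l=abs(loc(x));dx=l[:,0]-.036;dy=l[:,1]-.121
            out=np.hypot(np.maximum(dx,0),np.maximum(dy,0))+np.minimum(np.maximum(dx,dy),0)
            return np.maximum(abs(out)-.004,0)+.02*abs(out)
        r=least_squares(f,[.526,.21,-.084],loss="soft_l1",f_scale=.001,x_scale=[.01,.01,.05],diff_step=1e-4)
        res.append(r.x);print("crate",i,len(Q),np.round(r.x[:2],4),"yaw",round(np.degrees(r.x[2]),2))
    return np.mean(res,0)
E
python3 - <<'E'
from crate import *
from scipy.spatial.transform import Rotation as Ro
P,C=merge(True);x=crate(P);print(x)
c,s=np.cos(x[2]),np.sin(x[2]);R=np.array([[c,-s],[s,c]])
for n,p in dict(jar_t=[.5173,.1304],jar_s=[.5188,.1261],spacer_t=[.536,.3122],spacer_s=[.5357,.3098]).items():print(n,np.round((np.array(p)-x[:2])@R*1000,1))
st=readout.get_state();T=Ro.from_euler("xyz",st["orientation"]).as_matrix();print(np.round(T,3))
z=T[:,2];print("jaw az deg",np.degrees(np.arctan2(z[1],z[0])),st["t"],st["tcp_pos"])
E
```

```text
crate 0 796 [0.5272 0.2145] yaw -4.16
crate 1 642 [0.5264 0.2127] yaw -4.77
[ 0.52678529  0.21360236 -0.07794104]
jar_t [ -3.  -83.7]
jar_s [ -1.1 -87.9]
spacer_t [ 1.5 99. ]
spacer_s [ 1.4 96.6]
[[ 0.     0.957  0.291]
 [-0.     0.291 -0.957]
 [-1.     0.     0.   ]]
jaw az deg -73.10854508521606 0.9 [ 0.18162924 -0.59799925  0.40476823]
```

Emit:
play_rows:
  deltas:
    - {"fingers": 100, "xyz": [3.4, 3.8, 0], "angular": [0, 0, 0.15]}
    - {"fingers": 100, "xyz": [6.8, 7.5, 0], "angular": [0, 0, 0.3]}
    - {"fingers": 100, "xyz": [10.2, 11.3, 0], "angular": [0, 0, 0.45]}
    - {"fingers": 100, "xyz": [13.5, 15.1, 0], "angular": [0, 0, 0.6]}
    - {"fingers": 100, "xyz": [17, 18.9, 0], "angular": [0, 0, 0.75]}
    - {"fingers": 100, "xyz": [20.3, 22.6, 0], "angular": [0, 0, 0.9]}
    - {"fingers": 100, "xyz": [23.7, 26.4, 0], "angular": [0, 0, 1.05]}
    - {"fingers": 100, "xyz": [26.9, 30.1, 0], "angular": [0, 0, 1.196]}

```text
t: 1.9
tcp_pos: [0.4517, -0.2957, 0.405]
orientation: [-0.659, 1.57, -0.734]
force: [0.1, -0.3, 0.8]
width: 0.999
```

Emit:
play_rows:
  deltas:
    - {"fingers": 100, "xyz": [0, 0, 0]}
    - {"fingers": 100, "xyz": [0, 0, 0]}

```text
schema error: expected keys fingers, xyz, angular
```

Emit:
play_rows:
  deltas:
    - {"fingers": 100, "xyz": [0, 0, -4], "angular": [0, 0, 0]}
    - {"fingers": 100, "xyz": [0, 0, -8], "angular": [0, 0, 0]}
    - {"fingers": 100, "xyz": [0, 0, -12], "angular": [0, 0, 0]}
    - {"fingers": 100, "xyz": [0, 0, -15], "angular": [0, 0, 0]}
    - {"fingers": 100, "xyz": [0, 0, -15], "angular": [0, 0, 0]}
    - {"fingers": 100, "xyz": [0, 0, -15], "angular": [0, 0, 0]}

```text
t: 2.65
tcp_pos: [0.451, -0.2974, 0.2556]
orientation: [-0.703, 1.569, -0.783]
force: [-0.7, -0.3, 0.6]
width: 1.0
```

Emit:
play_rows:
  deltas:
    - {"fingers": 60, "xyz": [0, 0, 0], "angular": [0, 0, 0]}
    - {"fingers": 50, "xyz": [0, 0, 0], "angular": [0, 0, 0]}
    - {"fingers": 40, "xyz": [0, 0, 0], "angular": [0, 0, 0]}
    - {"fingers": 40, "xyz": [0, 0, 0], "angular": [0, 0, 0]}
    - {"fingers": 40, "xyz": [0, 0, 0], "angular": [0, 0, 0]}
    - {"fingers": 40, "xyz": [0, 0, 0], "angular": [0, 0, 0]}

```text
t: 3.4
tcp_pos: [0.4508, -0.2971, 0.255]
orientation: [-0.637, 1.57, -0.717]
force: [0.7, -0.1, 2.3]
width: 0.616
```

Emit:
play_rows:
  deltas:
    - {"fingers": 40, "xyz": [0, 0, 1], "angular": [0, 0, 0]}
    - {"fingers": 40, "xyz": [0, 0, 4], "angular": [0, 0, 0]}
    - {"fingers": 40, "xyz": [0, 0, 8], "angular": [0, 0, 0]}
    - {"fingers": 40, "xyz": [0, 0, 12], "angular": [0, 0, 0]}
    - {"fingers": 40, "xyz": [0, 0, 15], "angular": [0, 0, 0]}
    - {"fingers": 40, "xyz": [0, 0, 17], "angular": [0, 0, 0]}
    - {"fingers": 40, "xyz": [0, 0, 17], "angular": [0, 0, 0]}

```text
t: 4.28
tcp_pos: [0.4506, -0.2969, 0.4262]
orientation: [-0.729, 1.568, -0.809]
force: [-0.2, -0.8, -3.4]
width: 0.616
```

Emit:
play_rows:
  deltas:
    - {"fingers": 40, "xyz": [0.5, 3, 0], "angular": [0, 0, 0]}
    - {"fingers": 40, "xyz": [1.2, 8, 0], "angular": [0, 0, 0]}
    - {"fingers": 40, "xyz": [2, 13, 0], "angular": [0, 0, 0]}
    - {"fingers": 40, "xyz": [2.8, 18, 0], "angular": [0, 0, 0]}
    - {"fingers": 40, "xyz": [3.6, 23, 0], "angular": [0, 0, 0]}
    - {"fingers": 40, "xyz": [4.3, 28, 0], "angular": [0, 0, 0]}
    - {"fingers": 40, "xyz": [5, 33, 0], "angular": [0, 0, 0]}
    - {"fingers": 40, "xyz": [5.8, 38, 0], "angular": [0, 0, 0]}

```text
t: 5.28
tcp_pos: [0.508, 0.0846, 0.4232]
orientation: [-3.059, 1.567, -3.14]
force: [0.1, -0.1, -2.8]
width: 0.612
```

Emit:
play_rows:
  deltas:
    - {"fingers": 40, "xyz": [0.6, 4, 0], "angular": [0, 0, 0]}
    - {"fingers": 40, "xyz": [1.2, 8, 0], "angular": [0, 0, 0]}
    - {"fingers": 40, "xyz": [1.6, 10.9, 0], "angular": [0, 0, 0]}
    - {"fingers": 40, "xyz": [1.6, 10.9, 0], "angular": [0, 0, 0]}
    - {"fingers": 40, "xyz": [1.6, 10.9, 0], "angular": [0, 0, 0]}
    - {"fingers": 40, "xyz": [1.6, 10.9, 0], "angular": [0, 0, 0]}

```text
t: 6.02
tcp_pos: [0.5244, 0.1911, 0.4242]
orientation: [-2.721, 1.569, -2.802]
force: [-0.2, -0.5, -3.4]
width: 0.62
```

Run:
```python
from crate import *
from scipy.spatial.transform import Rotation as Ro
P,C=merge();x=crate(P)
s=readout.get_state();z=Ro.from_euler("xyz",s["orientation"]).as_matrix()[:,2];print(s["t"],s["tcp_pos"],np.degrees(np.arctan2(z[1],z[0])),s["width"])
circ(P,[.525,.1917],.045,.182,.225,.029,"vase low")
circ(P,[.5173,.129],.045,.06,.1,.026,"jar")
p,_=cloud("scene");save(p,"s1")
```

```text
crate 0 448 [0.5277 0.2145] yaw -4.43
crate 1 647 [0.5265 0.2132] yaw -4.35
6.125 [0.52462292 0.19109839 0.42459126] -4.663876833083648 0.6115271123994873
vase low cam 1 343 [0.523  0.1906] res 0.0009
jar cam 0 333 [0.5153 0.1154] res 0.0074
jar cam 1 318 [0.5183 0.1276] res 0.0015
```

View pics/s1.png

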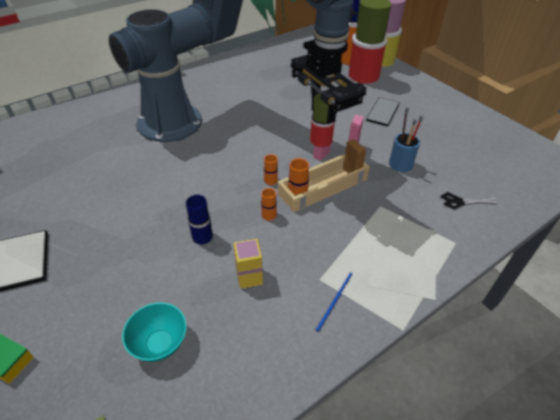

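The picture shows the vase held upright above the crate at (320,130). I shift it 1 mm in +x and lower it in stages.

Emit:
play_rows:
  deltas:
    - {"fingers": 40, "xyz": [0.1, 0, -2], "angular": [0, 0, 0]}
    - {"fingers": 40, "xyz": [0.1, 0, -5], "angular": [0, 0, 0]}
    - {"fingers": 40, "xyz": [0.1, 0, -8], "angular": [0, 0, 0]}
    - {"fingers": 40, "xyz": [0.1, 0, -10], "angular": [0, 0, 0]}
    - {"fingers": 40, "xyz": [0.1, 0, -11], "angular": [0, 0, 0]}
    - {"fingers": 40, "xyz": [0.1, 0, -11], "angular": [0, 0, 0]}

```text
t: 6.92
tcp_pos: [0.5257, 0.1917, 0.3144]
orientation: [-2.917, 1.57, -2.998]
force: [0.9, 0.2, -3.0]
width: 0.614
```

Emit:
play_rows:
  deltas:
    - {"fingers": 40, "xyz": [0, 0, -0.5], "angular": [0, 0, 0]}
    - {"fingers": 40, "xyz": [0, 0, -1], "angular": [0, 0, 0]}
    - {"fingers": 40, "xyz": [0, 0, -1.4], "angular": [0, 0, 0]}
    - {"fingers": 40, "xyz": [0, 0, -1.8], "angular": [0, 0, 0]}
    - {"fingers": 40, "xyz": [0, 0, -1.8], "angular": [0, 0, 0]}

```text
t: 7.55
tcp_pos: [0.5255, 0.192, 0.2964]
orientation: [-2.878, 1.57, -2.957]
force: [-0.5, -0.1, -2.7]
width: 0.613
```

Emit:
play_rows:
  deltas:
    - {"fingers": 40, "xyz": [0, 0, -1], "angular": [0, 0, 0]}
    - {"fingers": 40, "xyz": [0, 0, -2], "angular": [0, 0, 0]}
    - {"fingers": 40, "xyz": [0, 0, -2.6], "angular": [0, 0, 0]}
    - {"fingers": 40, "xyz": [0, 0, -3], "angular": [0, 0, 0]}
    - {"fingers": 40, "xyz": [0, 0, -3.1], "angular": [0, 0, 0]}
    - {"fingers": 40, "xyz": [0, 0, -3.1], "angular": [0, 0, 0]}

```text
t: 8.3
tcp_pos: [0.5257, 0.192, 0.2658]
orientation: [0.273, 1.571, 0.193]
force: [0.6, 0.9, -2.8]
width: 0.615
```

Emit:
play_rows:
  deltas:
    - {"fingers": 40, "xyz": [0, 0, -0.1], "angular": [0, 0, 0]}
    - {"fingers": 40, "xyz": [0, 0, -0.15], "angular": [0, 0, 0]}
    - {"fingers": 40, "xyz": [0, 0, -0.2], "angular": [0, 0, 0]}
    - {"fingers": 40, "xyz": [0, 0, -0.2], "angular": [0, 0, 0]}

```text
t: 8.8
tcp_pos: [0.5256, 0.192, 0.2638]
orientation: [3.008, 1.571, 2.928]
force: [-0.2, 0.1, -2.9]
width: 0.612
```

Emit:
play_rows:
  deltas:
    - {"fingers": 40, "xyz": [0, 0, -0.05], "angular": [0, 0, 0]}
    - {"fingers": 40, "xyz": [0, 0, -0.1], "angular": [0, 0, 0]}
    - {"fingers": 40, "xyz": [0, 0, -0.1], "angular": [0, 0, 0]}

```text
t: 9.18
tcp_pos: [0.5256, 0.192, 0.263]
orientation: [0.136, 1.571, 0.056]
force: [-0.0, 0.7, 0.2]
width: 0.615
```

The load has come off, so the vase is on the floor. I release it and rise.

Emit:
play_rows:
  deltas:
    - {"fingers": 66, "xyz": [0, 0, 0], "angular": [0, 0, 0]}
    - {"fingers": 72, "xyz": [0, 0, 0], "angular": [0, 0, 0]}
    - {"fingers": 85, "xyz": [0, 0, 0], "angular": [0, 0, 0]}
    - {"fingers": 100, "xyz": [0, 0, 0], "angular": [0, 0, 0]}
    - {"fingers": 100, "xyz": [0, 0, 0], "angular": [0, 0, 0]}
    - {"fingers": 100, "xyz": [0, 0, 2], "angular": [0, 0, 0]}
    - {"fingers": 100, "xyz": [0, 0, 7], "angular": [0, 0, 0]}
    - {"fingers": 100, "xyz": [0, 0, 13], "angular": [0, 0, 0]}

```text
t: 10.18
tcp_pos: [0.5252, 0.1919, 0.393]
orientation: [-2.916, 1.568, -2.996]
force: [1.0, 0.0, -1.1]
width: 0.995
```

Emit:
play_rows:
  deltas:
    - {"fingers": 100, "xyz": [2, -4.5, 1], "angular": [0, 0, -0.05]}
    - {"fingers": 100, "xyz": [4.2, -9.5, 1], "angular": [0, 0, -0.1]}
    - {"fingers": 100, "xyz": [6.4, -14.5, 1], "angular": [0, 0, -0.16]}
    - {"fingers": 100, "xyz": [8.6, -19.5, 1], "angular": [0, 0, -0.21]}
    - {"fingers": 100, "xyz": [10.8, -24.5, 1], "angular": [0, 0, -0.26]}
    - {"fingers": 100, "xyz": [12.8, -29, 1], "angular": [0, 0, -0.3]}
    - {"fingers": 100, "xyz": [13.8, -31.4, 1], "angular": [0, 0, -0.318]}
    - {"fingers": 100, "xyz": [13.8, -31.4, 1], "angular": [0, 0, -0.318]}

```text
t: 11.18
tcp_pos: [0.6639, -0.1241, 0.4022]
orientation: [-1.872, 1.571, -2.273]
force: [0.1, 0.6, 0.3]
width: 1.001
```

Emit:
play_rows:
  deltas:
    - {"fingers": 100, "xyz": [0, 0, -4], "angular": [0, 0, 0]}
    - {"fingers": 100, "xyz": [0, 0, -8], "angular": [0, 0, 0]}
    - {"fingers": 100, "xyz": [0, 0, -12], "angular": [0, 0, 0]}
    - {"fingers": 100, "xyz": [0, 0, -15.3], "angular": [0, 0, 0]}
    - {"fingers": 100, "xyz": [0, 0, -15.3], "angular": [0, 0, 0]}
    - {"fingers": 100, "xyz": [0, 0, -15.3], "angular": [0, 0, 0]}

```text
t: 11.92
tcp_pos: [0.664, -0.1212, 0.2511]
orientation: [0.176, 1.569, -0.221]
force: [1.3, -0.8, 0.5]
width: 0.996
```

Emit:
play_rows:
  deltas:
    - {"fingers": 75, "xyz": [0, 0, 0], "angular": [0, 0, 0]}
    - {"fingers": 60, "xyz": [0, 0, 0], "angular": [0, 0, 0]}
    - {"fingers": 40, "xyz": [0, 0, 0], "angular": [0, 0, 0]}
    - {"fingers": 40, "xyz": [0, 0, 0], "angular": [0, 0, 0]}
    - {"fingers": 40, "xyz": [0, 0, 0], "angular": [0, 0, 0]}
    - {"fingers": 40, "xyz": [0, 0, 0], "angular": [0, 0, 0]}

```text
t: 12.68
tcp_pos: [0.6636, -0.1221, 0.25]
orientation: [-0.672, 1.571, -1.07]
force: [-0.3, 0.4, 2.4]
width: 0.619
```

Run:
```python
from crate import *
from scipy.spatial.transform import Rotation as Ro
s=readout.get_state();z=Ro.from_euler("xyz",s["orientation"]).as_matrix()[:,2];print(s["t"],s["tcp_pos"],np.degrees(np.arctan2(z[1],z[0])),s["width"])
P,C=merge()
circ(P,[.525,.19],.035,.065,.11,.027,"vase");topface(P,[.525,.191],.04,.122,.132,"vasetop")
circ(P,[.5178,.1285],.035,.065,.1,.026,"jar")
topface(P,[.5178,.1285],.032,.115,.122,"jar top")
topface(P,[.536,.311],.045,.105,.113,"spacer")
p,_=cloud("top");save(p[130:270,100:420].repeat(2,0).repeat(2,1),"t2")
```

```text
12.675 [ 0.66362351 -0.12205785  0.25001403] -22.802096251193504 0.6193141189656679
vase cam 0 56 [0.5261 0.1841] res 0.0017
vase cam 1 344 [0.5253 0.1903] res 0.0014
vasetop cam 0 53 rect 526.4 209.1 16.0 47.8 86.8 mean [0.5259 0.2104 0.1257]
vasetop cam 1 106 rect 526.1 190.0 52.5 53.9 66.2 mean [0.526  0.1902 0.1251]
jar cam 1 287 [0.5184 0.128 ] res 0.0014
jar top cam 1 80 rect 517.4 127.8 48.3 50.4 51.0 mean [0.5178 0.1282 0.1174]
spacer cam 0 262 rect 535.9 312.3 26.5 56.4 84.0 mean [0.536  0.3121 0.1082]
spacer cam 1 133 rect 535.7 310.3 28.6 56.8 82.2 mean [0.5371 0.3094 0.1077]
```

View pics/t2.png

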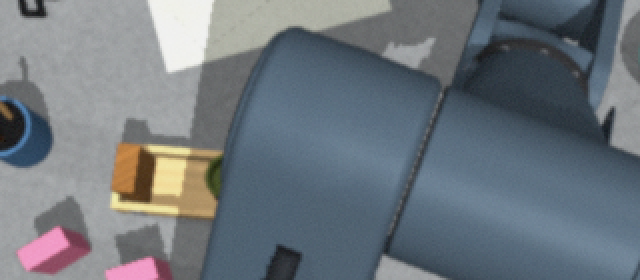

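The picture shows the vase in the crate at (215,178) and the spacer at (130,170), with the arm hiding the rest. The caddy is gripped at width 0.619, about 54 mm.

Emit:
play_rows:
  deltas:
    - {"fingers": 40, "xyz": [0, 0, 1], "angular": [0, 0, 0]}
    - {"fingers": 40, "xyz": [0, 0, 4], "angular": [0, 0, 0]}
    - {"fingers": 40, "xyz": [0, 0, 8], "angular": [0, 0, 0]}
    - {"fingers": 40, "xyz": [0, 0, 12], "angular": [0, 0, 0]}
    - {"fingers": 40, "xyz": [0, 0, 15], "angular": [0, 0, 0]}
    - {"fingers": 40, "xyz": [0, 0, 17], "angular": [0, 0, 0]}
    - {"fingers": 40, "xyz": [0, 0, 17], "angular": [0, 0, 0]}

```text
t: 13.7
tcp_pos: [0.6638, -0.122, 0.4215]
orientation: [0.09, 1.567, -0.308]
force: [-0.5, 0.8, -2.6]
width: 0.616
```

Emit:
play_rows:
  deltas:
    - {"fingers": 40, "xyz": [-1, 3, 0], "angular": [0, 0, 0.03]}
    - {"fingers": 40, "xyz": [-2.8, 8, 0], "angular": [0, 0, 0.07]}
    - {"fingers": 40, "xyz": [-4.6, 13, 0], "angular": [0, 0, 0.12]}
    - {"fingers": 40, "xyz": [-6.3, 18, 0], "angular": [0, 0, 0.16]}
    - {"fingers": 40, "xyz": [-8.1, 23, 0], "angular": [0, 0, 0.2]}
    - {"fingers": 40, "xyz": [-9.8, 28, 0], "angular": [0, 0, 0.24]}
    - {"fingers": 40, "xyz": [-11.6, 33, 0], "angular": [0, 0, 0.28]}
    - {"fingers": 40, "xyz": [-13.3, 37.8, 0], "angular": [0, 0, 0.319]}

```text
t: 14.7
tcp_pos: [0.5293, 0.2574, 0.418]
orientation: [-2.826, 1.568, -2.904]
force: [1.4, 0.1, -2.5]
width: 0.62
```

Emit:
play_rows:
  deltas:
    - {"fingers": 40, "xyz": [0, 0, -1], "angular": [0, 0, 0]}
    - {"fingers": 40, "xyz": [0, 0, -3], "angular": [0, 0, 0]}
    - {"fingers": 40, "xyz": [0, 0, -4], "angular": [0, 0, 0]}
    - {"fingers": 40, "xyz": [0, 0, -4], "angular": [0, 0, 0]}
    - {"fingers": 40, "xyz": [0, 0, -4], "angular": [0, 0, 0]}

```text
t: 15.32
tcp_pos: [0.5311, 0.2555, 0.38]
orientation: [0.263, 1.57, 0.183]
force: [-0.3, 0.4, -3.0]
width: 0.618
```

Run:
```python
from crate import *
from scipy.spatial.transform import Rotation as Ro
s=readout.get_state();z=Ro.from_euler("xyz",s["orientation"]).as_matrix()[:,2];print(s["t"],s["tcp_pos"],np.degrees(np.arctan2(z[1],z[0])),s["width"])
p,_=cloud("scene");save(p[60:220,230:430].repeat(3,0).repeat(3,1),"s3")
```

```text
15.325 [0.53113316 0.25549167 0.37996828] -4.581424903516402 0.618064882021704
```

View pics/s3.png

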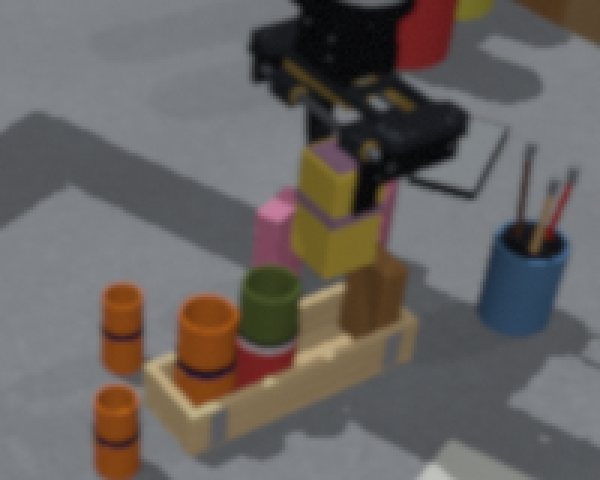

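The vase stands upright in the crate at (270,330). The caddy hangs square over the gap between the vase and the spacer at (375,295). I lower it.

Emit:
play_rows:
  deltas:
    - {"fingers": 40, "xyz": [0, 0, -2], "angular": [0, 0, 0]}
    - {"fingers": 40, "xyz": [0, 0, -4], "angular": [0, 0, 0]}
    - {"fingers": 40, "xyz": [0, 0, -6], "angular": [0, 0, 0]}
    - {"fingers": 40, "xyz": [0, 0, -7.5], "angular": [0, 0, 0]}
    - {"fingers": 40, "xyz": [0, 0, -8.5], "angular": [0, 0, 0]}
    - {"fingers": 40, "xyz": [0, 0, -9], "angular": [0, 0, 0]}
    - {"fingers": 40, "xyz": [0, 0, -9], "angular": [0, 0, 0]}

```text
t: 16.25
tcp_pos: [0.5307, 0.256, 0.2898]
orientation: [0.216, 1.571, 0.137]
force: [0.1, -1.2, -1.9]
width: 0.616
```

Emit:
play_rows:
  deltas:
    - {"fingers": 40, "xyz": [0, 0, -0.8], "angular": [0, 0, 0]}
    - {"fingers": 40, "xyz": [0, 0, -1.6], "angular": [0, 0, 0]}
    - {"fingers": 40, "xyz": [0, 0, -2.3], "angular": [0, 0, 0]}
    - {"fingers": 40, "xyz": [0, 0, -2.8], "angular": [0, 0, 0]}
    - {"fingers": 40, "xyz": [0, 0, -3], "angular": [0, 0, 0]}
    - {"fingers": 40, "xyz": [0, 0, -3], "angular": [0, 0, 0]}

```text
t: 17.0
tcp_pos: [0.5306, 0.256, 0.2596]
orientation: [-2.941, 1.571, -3.02]
force: [0.4, -0.2, -3.5]
width: 0.619
```

Emit:
play_rows:
  deltas:
    - {"fingers": 40, "xyz": [0, 0, -0.05], "angular": [0, 0, 0]}
    - {"fingers": 40, "xyz": [0, 0, -0.1], "angular": [0, 0, 0]}
    - {"fingers": 40, "xyz": [0, 0, -0.15], "angular": [0, 0, 0]}
    - {"fingers": 40, "xyz": [0, 0, -0.15], "angular": [0, 0, 0]}

```text
t: 17.5
tcp_pos: [0.5306, 0.256, 0.2583]
orientation: [-0.406, 1.571, -0.485]
force: [0.3, -0.2, -2.1]
width: 0.62
```

Emit:
play_rows:
  deltas:
    - {"fingers": 40, "xyz": [0, 0, -0.05], "angular": [0, 0, 0]}
    - {"fingers": 40, "xyz": [0, 0, -0.05], "angular": [0, 0, 0]}

```text
t: 17.75
tcp_pos: [0.5306, 0.256, 0.258]
orientation: [0.324, 1.571, 0.245]
force: [-0.8, 0.3, -0.1]
width: 0.619
```

Emit:
play_rows:
  deltas:
    - {"fingers": 66, "xyz": [0, 0, 0], "angular": [0, 0, 0]}
    - {"fingers": 72, "xyz": [0, 0, 0], "angular": [0, 0, 0]}
    - {"fingers": 85, "xyz": [0, 0, 0], "angular": [0, 0, 0]}
    - {"fingers": 100, "xyz": [0, 0, 0], "angular": [0, 0, 0]}
    - {"fingers": 100, "xyz": [0, 0, 0], "angular": [0, 0, 0]}
    - {"fingers": 100, "xyz": [0, 0, 2], "angular": [0, 0, 0]}
    - {"fingers": 100, "xyz": [0, 0, 5], "angular": [0, 0, 0]}
    - {"fingers": 100, "xyz": [0, 0, 9], "angular": [0, 0, 0]}

```text
t: 18.75
tcp_pos: [0.5303, 0.2558, 0.3477]
orientation: [-2.807, 1.568, -2.886]
force: [0.6, 0.3, -0.2]
width: 0.996
```

Emit:
play_rows:
  deltas:
    - {"fingers": 100, "xyz": [0.2, 2.5, 0], "angular": [0, 0, 0]}
    - {"fingers": 100, "xyz": [0.5, 5.5, 0], "angular": [0, 0, 0]}
    - {"fingers": 100, "xyz": [0.5, 5.5, -2], "angular": [0, 0, 0]}
    - {"fingers": 100, "xyz": [0.5, 5.5, -5], "angular": [0, 0, 0]}
    - {"fingers": 100, "xyz": [0.5, 5.5, -8], "angular": [0, 0, 0]}
    - {"fingers": 100, "xyz": [0.5, 5.5, -10.1], "angular": [0, 0, 0]}
    - {"fingers": 100, "xyz": [0.5, 5.5, -10.1], "angular": [0, 0, 0]}
    - {"fingers": 100, "xyz": [0.5, 5.5, -10.1], "angular": [0, 0, 0]}

```text
t: 19.75
tcp_pos: [0.536, 0.3111, 0.2475]
orientation: [0.449, 1.569, 0.37]
force: [0.4, 0.5, -0.9]
width: 1.003
```

Emit:
play_rows:
  deltas:
    - {"fingers": 75, "xyz": [0, 0, 0], "angular": [0, 0, 0]}
    - {"fingers": 65, "xyz": [0, 0, 0], "angular": [0, 0, 0]}
    - {"fingers": 40, "xyz": [0, 0, 0], "angular": [0, 0, 0]}
    - {"fingers": 40, "xyz": [0, 0, 0], "angular": [0, 0, 0]}
    - {"fingers": 40, "xyz": [0, 0, 0], "angular": [0, 0, 0]}

```text
t: 20.38
tcp_pos: [0.5357, 0.311, 0.247]
orientation: [0.511, 1.57, 0.432]
force: [0.9, -0.9, 2.2]
width: 0.645
```

Run:
```python
from crate import *
p,_=cloud("scene");save(p[60:220,230:430].repeat(3,0).repeat(3,1),"s4")
s=readout.get_state();print(s["t"],s["tcp_pos"],s["force"],s["width"])
```

```text
20.425 [0.53572001 0.31103397 0.24701474] [-0.87692671  0.62928698  1.98301335] 0.6400649641198286
```

View pics/s4.png

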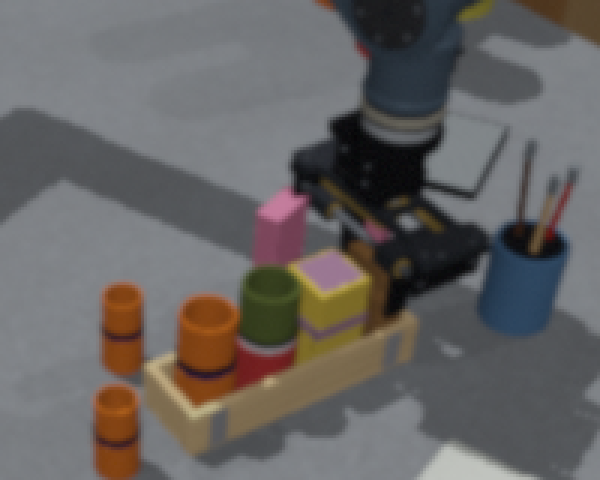

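The caddy stands square at (330,305) and the spacer is gripped. I slide the row along crate −y.

Emit:
play_rows:
  deltas:
    - {"fingers": 40, "xyz": [-0.02, -0.3, 0], "angular": [0, 0, 0]}
    - {"fingers": 40, "xyz": [-0.05, -0.6, 0], "angular": [0, 0, 0]}
    - {"fingers": 40, "xyz": [-0.07, -0.9, 0], "angular": [0, 0, 0]}
    - {"fingers": 40, "xyz": [-0.1, -1.2, 0], "angular": [0, 0, 0]}
    - {"fingers": 40, "xyz": [-0.12, -1.5, 0], "angular": [0, 0, 0]}
    - {"fingers": 40, "xyz": [-0.14, -1.75, 0], "angular": [0, 0, 0]}
    - {"fingers": 40, "xyz": [-0.16, -2, 0], "angular": [0, 0, 0]}
    - {"fingers": 40, "xyz": [-0.16, -2, 0], "angular": [0, 0, 0]}

```text
t: 21.42
tcp_pos: [0.5342, 0.291, 0.247]
orientation: [0.479, 1.57, 0.399]
force: [0.3, 3.3, 4.2]
width: 0.64
```

Emit:
play_rows:
  deltas:
    - {"fingers": 40, "xyz": [-0.01, -0.15, 0], "angular": [0, 0, 0]}
    - {"fingers": 40, "xyz": [-0.02, -0.3, 0], "angular": [0, 0, 0]}
    - {"fingers": 40, "xyz": [-0.04, -0.45, 0], "angular": [0, 0, 0]}
    - {"fingers": 40, "xyz": [-0.05, -0.6, 0], "angular": [0, 0, 0]}
    - {"fingers": 40, "xyz": [-0.06, -0.75, 0], "angular": [0, 0, 0]}
    - {"fingers": 40, "xyz": [-0.07, -0.85, 0], "angular": [0, 0, 0]}
    - {"fingers": 40, "xyz": [-0.07, -0.85, 0], "angular": [0, 0, 0]}

```text
t: 22.3
tcp_pos: [0.5335, 0.2828, 0.247]
orientation: [0.896, 1.569, 0.817]
force: [-0.4, 5.5, 4.5]
width: 0.644
```

Emit:
play_rows:
  deltas:
    - {"fingers": 40, "xyz": [-0.01, -0.1, 0], "angular": [0, 0, 0]}
    - {"fingers": 40, "xyz": [-0.02, -0.2, 0], "angular": [0, 0, 0]}
    - {"fingers": 40, "xyz": [-0.02, -0.3, 0], "angular": [0, 0, 0]}
    - {"fingers": 40, "xyz": [-0.02, -0.3, 0], "angular": [0, 0, 0]}

```text
t: 22.8
tcp_pos: [0.5333, 0.28, 0.247]
orientation: [1.022, 1.569, 0.943]
force: [-0.0, 6.4, 3.6]
width: 0.642
```

Emit:
play_rows:
  deltas:
    - {"fingers": 40, "xyz": [-0.01, -0.1, 0], "angular": [0, 0, 0]}
    - {"fingers": 40, "xyz": [-0.01, -0.2, 0], "angular": [0, 0, 0]}
    - {"fingers": 40, "xyz": [-0.01, -0.2, 0], "angular": [0, 0, 0]}

```text
t: 23.18
tcp_pos: [0.5332, 0.2781, 0.247]
orientation: [1.05, 1.569, 0.971]
force: [0.3, 5.9, 5.1]
width: 0.642
```

Emit:
play_rows:
  deltas:
    - {"fingers": 40, "xyz": [-0.01, -0.1, 0], "angular": [0, 0, 0]}
    - {"fingers": 40, "xyz": [-0.01, -0.2, 0], "angular": [0, 0, 0]}
    - {"fingers": 40, "xyz": [-0.01, -0.2, 0], "angular": [0, 0, 0]}

```text
t: 23.55
tcp_pos: [0.5331, 0.2761, 0.247]
orientation: [1.031, 1.569, 0.952]
force: [1.5, 6.6, 4.4]
width: 0.642
```

Emit:
play_rows:
  deltas:
    - {"fingers": 40, "xyz": [-0.01, -0.1, 0], "angular": [0, 0, 0]}
    - {"fingers": 40, "xyz": [-0.01, -0.15, 0], "angular": [0, 0, 0]}
    - {"fingers": 40, "xyz": [-0.01, -0.15, 0], "angular": [0, 0, 0]}

```text
t: 23.92
tcp_pos: [0.533, 0.2753, 0.247]
orientation: [1.183, 1.567, 1.103]
force: [-0.1, 8.6, 3.3]
width: 0.645
```

Run:
```python
from crate import *
P,C=merge()
circ(P,[.523,.18],.035,.065,.11,.027,"vase");topface(P,[.523,.18],.04,.122,.132,"vasetop")
circ(P,[.5178,.1255],.035,.065,.1,.026,"jar");topface(P,[.527,.238],.05,.109,.116,"caddy")
p,_=cloud("scene");save(p[110:220,260:400].repeat(5,0).repeat(5,1),"s5")
s=readout.get_state();print(s["t"],s["tcp_pos"],s["force"],s["width"])
```

```text
vase cam 0 380 [0.5109 0.1843] res 0.0075
vase cam 1 356 [0.5253 0.1808] res 0.0018
vasetop cam 0 153 rect 524.7 182.1 50.4 52.0 1.9 mean [0.5239 0.1817 0.1259]
vasetop cam 1 108 rect 524.8 179.4 51.4 54.1 39.7 mean [0.5253 0.1782 0.1251]
jar cam 0 342 [0.5047 0.1336] res 0.0074
jar cam 1 318 [0.5188 0.1246] res 0.0018
caddy cam 0 351 rect 527.2 221.4 55.2 54.2 85.2 mean [0.5281 0.2288 0.1124]
caddy cam 1 287 rect 523.3 230.1 78.4 82.2 76.4 mean [0.5296 0.2353 0.1124]
24.075 [0.53295192 0.27532851 0.24703879] [0.83332812 9.90728116 4.37535184] 0.6414511896683193
```

View pics/s5.png

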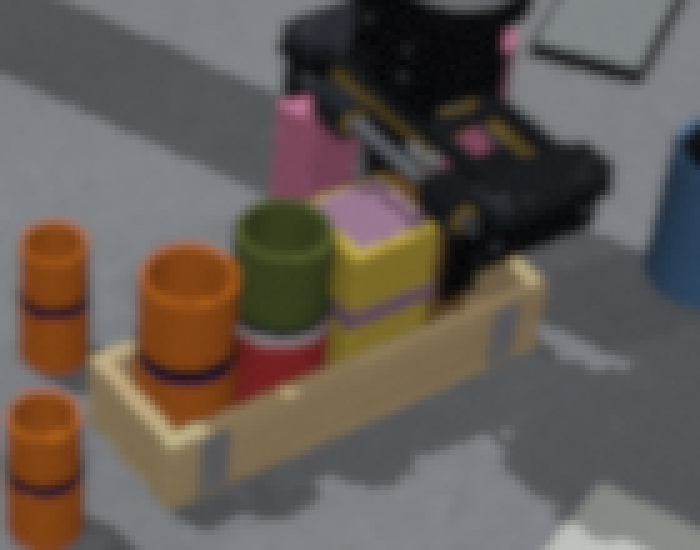

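The row looks closed up. The arm now lags 0.7 mm behind its command and the force is rising, so I push a little more to confirm it's against the end wall.

Emit:
play_rows:
  deltas:
    - {"fingers": 40, "xyz": [0, -0.05, 0], "angular": [0, 0, 0]}
    - {"fingers": 40, "xyz": [0, -0.1, 0], "angular": [0, 0, 0]}
    - {"fingers": 40, "xyz": [0, -0.1, 0], "angular": [0, 0, 0]}

```text
t: 24.45
tcp_pos: [0.5329, 0.275, 0.2471]
orientation: [1.242, 1.566, 1.162]
force: [0.2, 12.5, 3.9]
width: 0.646
```

Emit:
play_rows:
  deltas:
    - {"fingers": 40, "xyz": [0, -0.05, 0], "angular": [0, 0, 0]}
    - {"fingers": 40, "xyz": [0, -0.1, 0], "angular": [0, 0, 0]}
    - {"fingers": 40, "xyz": [0, -0.1, 0], "angular": [0, 0, 0]}

```text
t: 24.82
tcp_pos: [0.533, 0.2746, 0.2472]
orientation: [1.242, 1.564, 1.161]
force: [0.9, 15.1, 4.0]
width: 0.643
```

Firm stop: the force climbs while the tool hardly moves. I relax the push by 1.5 mm and release gently.

Emit:
play_rows:
  deltas:
    - {"fingers": 40, "xyz": [0, 0.08, 0], "angular": [0, 0, 0]}
    - {"fingers": 40, "xyz": [0, 0.15, 0], "angular": [0, 0, 0]}
    - {"fingers": 68, "xyz": [0, 0.15, 0], "angular": [0, 0, 0]}
    - {"fingers": 75, "xyz": [0, 0.15, 0], "angular": [0, 0, 0]}
    - {"fingers": 90, "xyz": [0, 0.15, 0], "angular": [0, 0, 0]}
    - {"fingers": 100, "xyz": [0, 0.15, 0], "angular": [0, 0, 0]}
    - {"fingers": 100, "xyz": [0, 0.15, 0], "angular": [0, 0, 0]}

```text
t: 25.7
tcp_pos: [0.5327, 0.2732, 0.2466]
orientation: [-2.58, 1.57, -2.66]
force: [0.2, -0.4, 0.5]
width: 0.966
```

Emit:
play_rows:
  deltas:
    - {"fingers": 100, "xyz": [0, 0, 2], "angular": [0, 0, 0]}
    - {"fingers": 100, "xyz": [0, 0, 6], "angular": [0, 0, 0]}
    - {"fingers": 100, "xyz": [0, 0, 11], "angular": [0, 0, 0]}
    - {"fingers": 100, "xyz": [-2, -5, 13], "angular": [0, 0, 0]}
    - {"fingers": 100, "xyz": [-3, -10, 13], "angular": [0, 0, 0]}
    - {"fingers": 100, "xyz": [-4, -15, 13], "angular": [0, 0, 0]}
    - {"fingers": 100, "xyz": [-5, -20, 13], "angular": [0, 0, 0]}
    - {"fingers": 100, "xyz": [-6, -25, 13], "angular": [0, 0, 0]}

```text
t: 26.7
tcp_pos: [0.4723, 0.022, 0.377]
orientation: [-0.385, 1.57, -0.463]
force: [0.6, -0.6, -0.4]
width: 1.0
```

Emit:
play_rows:
  deltas:
    - {"fingers": 100, "xyz": [0, -5, 0], "angular": [0, 0, 0]}
    - {"fingers": 100, "xyz": [0, -10, 0], "angular": [0, 0, 0]}
    - {"fingers": 100, "xyz": [0, -15, 0], "angular": [0, 0, 0]}
    - {"fingers": 100, "xyz": [0, -20, 0], "angular": [0, 0, 0]}
    - {"fingers": 100, "xyz": [0, -25, 0], "angular": [0, 0, 0]}
    - {"fingers": 100, "xyz": [0, -25, 0], "angular": [0, 0, 0]}

```text
t: 27.45
tcp_pos: [0.473, -0.2301, 0.377]
orientation: [-0.813, 1.568, -0.896]
force: [0.2, 0.5, -0.2]
width: 0.999
```

Run:
```python
from crate import *
P,C=merge();x=crate(P)
topface(P,[.523,.18],.03,.122,.132,"vasetop");topface(P,[.518,.125],.03,.114,.122,"jartop")
topface(P,[.5325,.277],.045,.106,.11,"spacer");topface(P,[.5285,.235],.04,.1105,.116,"caddy")
pt,_=cloud("top");ps,_=cloud("scene")
a=cv2.resize(cv2.cvtColor(pt[180:260,130:290],cv2.COLOR_RGB2BGR),(640,320),interpolation=2)
b=cv2.resize(cv2.cvtColor(ps[140:220,260:400],cv2.COLOR_RGB2BGR),(490,280),interpolation=2)
o=np.zeros((600,640,3),np.uint8);o[:320]=a;o[320:,:490]=b;cv2.imwrite("pics/f6.png",o)
s=readout.get_state();print(s["t"],s["tcp_pos"],s["force"])
```

```text
crate 0 794 [0.5276 0.2142] yaw -4.22
crate 1 625 [0.5241 0.2129] yaw -4.83
vasetop cam 0 148 rect 524.0 182.0 51.9 51.9 0.2 mean [0.5245 0.1815 0.1258]
vasetop cam 1 106 rect 525.0 179.2 51.7 52.7 18.4 mean [0.5249 0.1797 0.1251]
jartop cam 0 113 rect 517.3 125.6 48.7 49.6 45.8 mean [0.5173 0.1253 0.1176]
jartop cam 1 93 rect 518.0 124.1 49.7 51.6 44.7 mean [0.5183 0.1245 0.1171]
spacer cam 0 220 rect 532.0 263.7 53.5 55.4 85.4 mean [0.5313 0.2732 0.1082]
spacer cam 1 117 rect 532.3 261.5 54.5 55.0 87.0 mean [0.5354 0.2732 0.1078]
caddy cam 0 427 rect 528.7 237.5 71.4 53.4 85.0 mean [0.5291 0.2378 0.1127]
caddy cam 1 230 rect 529.1 230.6 66.8 54.5 85.3 mean [0.5306 0.2348 0.1125]
27.65 [ 0.47246422 -0.22535689  0.37656058] [-0.28476008  0.66499379  0.03394696]
```

View pics/f6.png

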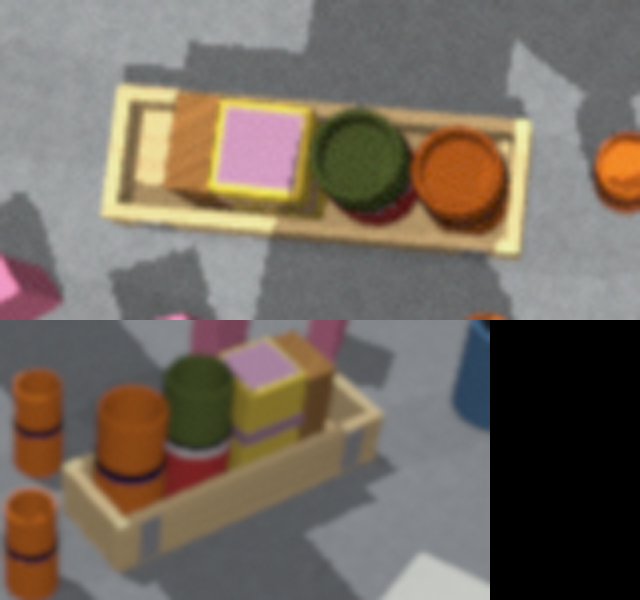

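```bash
python3 -c "
from rig import hand_in; print(hand_in())"
```

```text
the job is handed in; nothing more can be done
None
```

The coral-and-olive vase and the yellow caddy now stand upright in the crate between the orange jar and the brown spacer, with the row pushed tight. I handed the job in at about 28 s of the 67 s allowed.

- **Packing:** I set down the vase beside the jar, then the caddy, each lowered until the force reading showed its weight on the crate floor. Then I gripped the spacer and slid the row towards the jar's end until it stopped firmly. The highest reading was about 15 N. I let go and drew the arm well clear.
- **Position check:** In the last pictures the jar's centre is 88.7 mm and the vase's about 33 mm from the crate's centre towards −y. A tight row puts them at 89 mm and 32 mm. The spacer is at about +63 mm, against the 64 mm you gave.
- **Appearance:** Everything in the row looks upright with no visible gaps.
- **Disagreements:** The two cameras differed by 1 to 3.5 mm on positions. The automatic outlines of the spacer and caddy tops ran into each other, so I took the spacer's figure from its outer edge. I got no clean position for the caddy.
- **Bystanders:** I never touched the navy vase, bowl or mug, but I did not measure them again at the end.

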